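# Bring the reference cross into the inspection camera's view with the fold mirror

## Robot

A 7-joint arm with a two-finger parallel gripper is mounted at the origin on the work surface. World frame = base frame: x ahead of the robot, y to its left, z up, the work surface at z = 0. Lengths are in m, angles in rad, forces in N, time in s.
With the tool pointing down it reaches from about 0.425 to 0.875 m from the base axis. Payload 8.4 kg.
Tool frame: the origin (TCP) lies on the centre line of the jaws, within the pads' length; the fingertips stand tip_extent ahead of it and the grasp point (between the pads) lies 11 mm behind it (tip_extent is the distance from the TCP to the fingertips, in m); z points along the fingers, y is the line along which they close (so a half turn about z gives the same grasp; the last joint's range is limited). The gripper opens to 85 mm and grips with 20 to 120 N. Pads are 22 mm wide; open, the fingers measure 114 mm over their backs; the gripper's body (76 mm by 85 mm) begins 54 mm behind the grasp point. The pads swing forward as they close: fully open they stand 13 mm farther back than shut.
Start: joints at [-1.392, 0.333, 0.04, 1.465, -0.013, 1.343, -0.059], TCP at [0.178, 0.625, 0.239] pointing down, gripper open.
Joint ranges: [-2.58, 2.58], [-0.38, 2.09], [-1.3, 1.39], [0.25, 2.4], [-1.5, 4.64], [0.08, 2.09], [-2.65, 2.65]. Speed limits (rad/s): [2.22, 2.22, 2.79, 2.79, 3.14, 3.14, 3.14].

## Interface

Orientations are given as [roll, pitch, yaw] about the fixed x, y, z axes, in that order (R = Rz(yaw) Ry(pitch) Rx(roll)).
In Python, from workcell import get_obs, snapshot, camera_params, hand_in, tip_extent gives the robot as it stands.
- The arm moves only by the shell command python3 -m inch 'ROWS' [OPENING]. ROWS is JSON, a list of rows, each a list of 4 numbers: the shift along the tool's x, y, z each as a share of 0.6 m, from -1 to 1, then the turn about the tool's z as a share of 180 degrees, from -1 to 1. In form: [[x, y, z, turn], ...]. A call has 1 to 12 rows; each row is the pose to reach, as a shift and turn from the pose commanded when the call began, along the tool's axes at that moment, turning the shorter way round; what a row does not reach only later rows make up. A row lasts 1/12 s, in which the tool goes at most 41.7 mm and 7.16 degrees, less where a joint would pass 70% of its speed; a pose out of reach is approached as far as the arm can. A call with a number of a shift or a turn outside -1 to 1 is refused whole. A call with a gripper value outside its range is refused whole. OPENING is the gripper's target within -1 to 1 (shut at 1, half-way at 0, fully open at -1), set as the call begins (- or left out, the last holds). The fingers move at their own pace and stop on an object; the grip force is fixed at half the most. Time passes only in rows, so rows that repeat a pose let the fingers close. It gives the time, the measured TCP pose, the force, the opening and the grip force at its end, in the units of the state.
- get_obs(): the state, without advancing time (a new reading comes with each control period).
- snapshot(name): name is "scene" or "top" or "wrist"; returns the picture (480x640x3 uint8, red, green, blue); there is no depth.
- camera_params(name): a dict with "intrinsics" (3x3 intrinsics, pixels), "R" (3x3) and "t" (3): a world point X has camera coordinates R X + t; the wrist camera has in their place "T_tool_cam" (4x4, takes a point from camera to tool coordinates, whose origin is the TCP and whose axes are the flange's). Camera axes: x right, y down, z forward; pixel columns grow to the right and rows downward; lengths in m; the calibration is good to about 2 mm. A picture is of the moment at which its call begins: read the wrist's pose just before it. camera_params takes no time and is no camera call.
- hand_in(): hands the job in; it is judged then, once.
The state is a dict: "time": time; "joint_pos": joint angles; "qd": joint speeds; "joint_efforts": joint torques, N m; "position": TCP position; "tcp_rot": TCP orientation; "contact_force": force on the tool from outside, world axes, zero at the start; "moment": the same for the moment, N m; "grip_width": finger opening in m; "grip_force": force on a finger pad.
Only numpy, scipy, OpenCV 4.12 (cv2) and the standard library are available. Lean on these libraries where they do the work, as an engineer would, in place of code of your own. Each camera call takes 0.05 s, during which the arm holds its last target. There are 200 camera calls.

## Task

Push the specimen carriage along its rail, away from you, until its spring detent clicks and it sits fully home. Then take the post on the crank of the sprung mirror and turn the mirror so that the bench camera, looking into it, sees the carriage's cross plate in the middle of its view. The mirror springs back when let go, so finish while still holding it at that angle; leave the jar, the slide box and the beaker where they stand.

Things in the scene. Friction and masses are not known exactly. Their poses are not given: they have to be found in the camera images.
- carriage (a joint): Travel (m) of the grey specimen carriage (block 70 x 50 mm, 20 mm high) along its low rail. It starts somewhere at 0 to 0.03; it is fully home against the end stop at 0.09. A bump on its side passes a spring plunger at about 0.084 (about 4 N to pass, 1 N elsewhere), after which the plunger drives it home and keeps it there. The rail itself is fixed to the bench; its place and angle differ each time.
- tab (a point): Centre of the upright push tab on the near end of the carriage: a grey plate 10 mm thick along the rail, 34 mm wide, 40 mm high (from 35 to 75 mm above the bench), its near face flush with the carriage's near end. Its x axis points along the rail in the pushing direction (away from the robot, within 0.25 rad), z up. The point is 55 mm above the bench.
- cross (a point): Centre of the cross on the white upright plate (50 mm wide along the rail, 4 mm thick, 50 mm high, top at 85 mm) that stands on the carriage, 38 mm beyond the tab's centre along the rail, moving with the carriage. The same black cross is on both faces. 60 mm above the bench.
- pivot (a point): Point on the vertical turning axis of the mirror, on the mirror's face, 60 mm above the bench, at the centre of the aluminium dial plate (230 mm across, 8 mm thick). The whole mirror station is fixed to the bench; its place and angle differ each time. Mirror and frame are 78 mm wide and reach up to 99 mm.
- lens (a point): Centre of the front of the bench camera's lens, 60 mm above the bench, 157 mm from the pivot and fixed to the same station. The camera (black box, top at 85 mm) looks level and straight at the pivot.
- mirror (a joint): Angle (rad) by which the mirror is turned clockwise seen from above. At 0, its spring rest, the mirror's face looks straight at the camera lens; the stop is at 1.5. The spring needs about 0.06 N m at 0 rising by 0.1 N m per rad (1 to 2 N at the post) and returns the mirror to 0 when let go.
- post (a point): The upright round steel post to take hold of, 14 mm in diameter, standing on the end of the mirror's crank, 80 mm from the turning axis, on the side behind the mirror (at rest it is on the robot's side, the pivot lying between it and the camera). The crank's top is at 106 mm, the post's top at 151 mm; the point is 130 mm above the bench. It moves round the axis with the mirror.
- sight (a point): The camera's line of sight after the mirror: it starts at the pivot point, 60 mm above the bench, and its x axis points to where the camera looks by way of the mirror; y is level and to the left. A black needle, 105 mm long, lying low over the dial plate shows the same direction: it is geared to turn twice as far as the mirror, pointing at the camera when the mirror is at 0.
- jar: Small glass specimen jar with a metal lid, 52 mm across, 65 mm high, bystander; origin at the centre of its underside.
- slidebox: White open box with microscope slides, 160 x 100 x 35 mm, bystander; origin at the centre of its underside.
- beaker: Clear plastic beaker, 70 mm across, 90 mm high, bystander; origin at the centre of its underside.
Not all that is in view belongs to the job. There is more than one size of the part that bears carriage; the job needs the smallest.

How it is judged:
On the way, in this order (a step that is already met when the one before it is completed fails the run):
1. the carriage is pushed home past its detent (value of joint carriage above 0.087 m), for 0.2 s.
2. the mirror is held by the gripper so that the camera's line of sight meets the cross plate (y of cross in the frame of sight between -0.025 and 0.025 m and x of cross in the frame of sight above 0.05 m and contact force between the fingers and mirror above 0.5 N and velocity of joint mirror between -0.15 and 0.15 rad/s), for 0.3 s.
At the end, for the whole second after the job is handed in: The carriage is home (joint above 0.087 m), the camera's line of sight by way of the mirror passes within 25 mm (to either side) of the cross's centre, and the mirror stands still (below 0.15 rad/s) held against its spring by the gripper fingers (more than 0.5 N of contact) (all of step 2 and value of joint carriage above 0.087 m); the arm keeps its last pose, push and grip.
It fails at once if the jar is shifted by more than 15 mm or tipped over (distance of jar from where it was at the start of the episode above 0.015 m).
It fails at once if the slidebox is shifted by more than 15 mm or tipped over (distance of slidebox from where it was at the start of the episode above 0.015 m).
It fails at once if the beaker is shifted by more than 15 mm or tipped over (distance of beaker from where it was at the start of the episode above 0.015 m).
It also fails if it takes over 54 s, if anything falls off the work surface, if the arm or the gripper's body presses on something with over 40 N, if the wrist force passes 120 N, or if a joint passes its speed limit or range.

## Working session

There is one attempt and no reset: what is moved stays moved. The work goes in short steps, Python scripts to look and compute and a shell command to move; the robot and the scene stay as the last step left them, time stands still between calls to the robot, and variables do not carry over. Pictures are saved under pics/ and viewed, at most 10 in all, crops included, and the job is handed in when it is done.

```bash
mkdir -p pics; python3 - <<'E'
from workcell import *
import cv2,numpy as np
np.set_printoptions(precision=4,suppress=True)
o=get_obs();print(o['time'],o['position'],o['tcp_rot'],o['grip_width'],tip_extent)
for n in('scene','top'):
    cv2.imwrite(f'pics/{n}0.png',snapshot(n)[:,:,::-1]);c=camera_params(n);print(n,c['intrinsics'],c['R'],c['t'])
print(camera_params('wrist'))
E
```

```text
0.0 [0.1781 0.6246 0.2384] [-3.1399  0.0001  2.8638] 0.08555520478365952 0.008
scene [[433.273    0.     329.1568]
 [  0.     433.273  242.7595]
 [  0.       0.       1.    ]] [[ 0.0905  0.9959  0.0017]
 [ 0.7824 -0.07   -0.6188]
 [-0.6162  0.0573 -0.7855]] [ 0.0925 -0.3858  1.7029]
top [[508.7806   0.     323.0685]
 [  0.     508.7806 238.4534]
 [  0.       0.       1.    ]] [[-0.0034 -1.      0.0058]
 [-0.9845  0.0023 -0.1751]
 [ 0.1751 -0.0063 -0.9845]] [-0.1188  0.5426  1.5688]
{'intrinsics': array([[368.9018,   0.    , 323.1772],
       [  0.    , 368.9018, 240.6269],
       [  0.    ,   0.    ,   1.    ]]), 'T_tool_cam': array([[ 0.0008, -0.9589, -0.2837,  0.0725],
       [ 1.    ,  0.0005,  0.0009, -0.    ],
       [-0.0007, -0.2837,  0.9589, -0.1351],
       [ 0.    ,  0.    ,  0.    ,  1.    ]])}
```

View pics/top0.png

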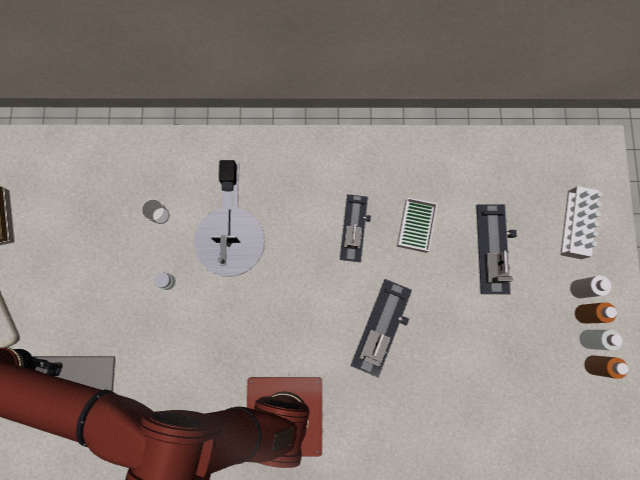

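View pics/scene0.png

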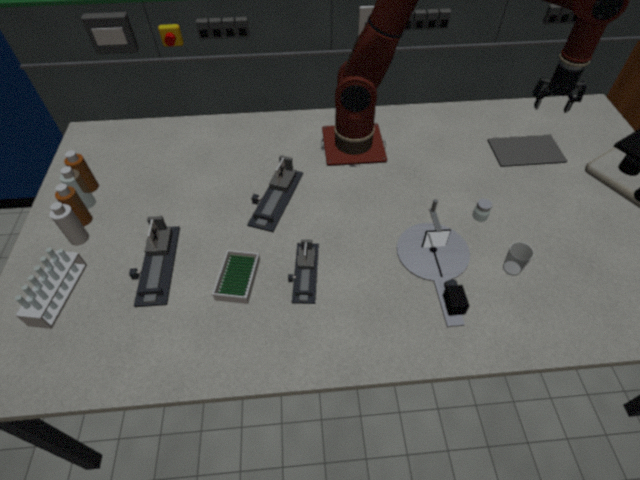

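The pictures show three rails; the smallest is at top (354,228), between the mirror dial (229,241) and the slide box (417,225). The bench camera is at (228,172) and the post near (223,260). I'll zoom in.

```bash
python3 - <<'E'
import cv2,numpy as np
a=cv2.imread('pics/top0.png');b=cv2.imread('pics/scene0.png')
f=lambda i,x0,y0,w,h,s:cv2.resize(i[y0:y0+h,x0:x0+w],(w*s,h*s),interpolation=cv2.INTER_CUBIC)
p=np.zeros((600,800,3),np.uint8)
p[:480,:240]=f(a,330,190,40,80,6)
p[:600,250:650]=f(a,185,150,100,150,4)
p[:480,650:800]=f(b,290,232,30,80,5)[:, :150][:400].repeat(1,0) if 0 else cv2.copyMakeBorder(f(b,290,232,30,80,5),0,80,0,0,cv2.BORDER_CONSTANT)
cv2.imwrite('pics/crop1.png',p)
E
```

```text
(no output)
```

View pics/crop1.png

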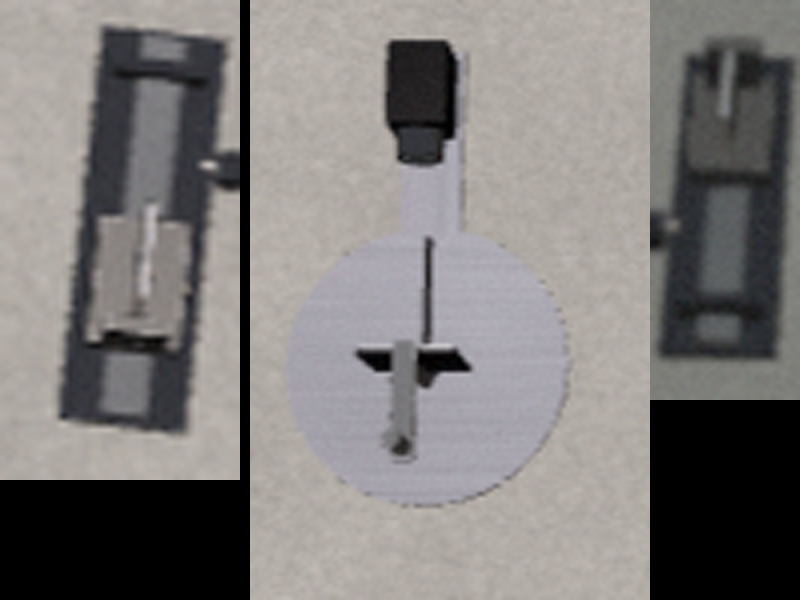

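```bash
cat > h.py <<'E'
from workcell import *
import cv2,numpy as np
from scipy.spatial.transform import Rotation as Rot
np.set_printoptions(precision=4,suppress=True)
def ray(n,uv,z,pose=None):
    c=camera_params(n);K=c['intrinsics']
    if n=='wrist':
        o=pose or get_obs();T=np.eye(4);T[:3,:3]=Rot.from_euler('xyz',o['tcp_rot']).as_matrix();T[:3,3]=o['position']
        W=T@c['T_tool_cam'];R=W[:3,:3].T;C=W[:3,3]
    else: R=c['R'];C=-R.T@c['t']
    uv=np.atleast_2d(uv).astype(float);d=np.linalg.solve(K,np.c_[uv,np.ones(len(uv))].T).T@R
    return C+d*((z-C[2])/d[:,2])[:,None]
E
python3 - <<'E'
from h import *
print('car',ray('top',[(347.3,225.8),(362,227),(360,247.5),(344.5,245.8)],.035))
print('rail',ray('top',[(347.2,194.5),(368,196.3),(361.2,262),(340.3,259.7)],.01))
p=ray('top',[(229.25,242.1)],.008);print('dial',p)
print('dial LRTB',ray('top',[(194,241),(264.5,241),(228,207.5),(228,276.7)],.008))
print('needle',ray('top',[(230,209.2)],.012))
print('lens', ray('top',[(227.5,182+8)],.06), ray('top',[(227,181.5)],.08))
print('post',ray('top',[(222.8,261)],.151))
print('scene dial',ray('scene',[(433.5,251)],.008),'lens',ray('scene',[(449,281)],.08))
print('jar',ray('top',[(163.5,281)],.065),'beaker',ray('top',[(160,215)],.09),'box',ray('top',[(403,200),(437,206),(428,251),(398,245)],.035))
E
```

```text
car [[ 0.5858 -0.1986  0.035 ]
 [ 0.5817 -0.2459  0.035 ]
 [ 0.5149 -0.2384  0.035 ]
 [ 0.5205 -0.1889  0.035 ]]
rail [[ 0.6964 -0.2009  0.01  ]
 [ 0.6902 -0.2696  0.01  ]
 [ 0.4715 -0.2435  0.01  ]
 [ 0.4792 -0.1761  0.01  ]]
dial [[0.538  0.1844 0.008 ]]
dial LRTB [[0.542  0.299  0.008 ]
 [0.5414 0.0699 0.008 ]
 [0.6536 0.1918 0.008 ]
 [0.4253 0.1851 0.008 ]]
needle [[0.6468 0.1844 0.012 ]]
lens [[0.6986 0.1855 0.06  ]] [[0.7209 0.1842 0.08  ]]
post [[0.4572 0.1759 0.151 ]]
scene dial [[0.5496 0.1881 0.008 ]] lens [[0.7093 0.1795 0.08  ]]
jar [[0.4067 0.3737 0.065 ]] beaker [[0.6102 0.3875 0.09  ]] box [[ 0.6709 -0.3808  0.035 ]
 [ 0.6507 -0.4906  0.035 ]
 [ 0.5031 -0.4555  0.035 ]
 [ 0.5227 -0.3602  0.035 ]]
```

```bash
cat >> h.py <<'E'
def go(xyz,yaw=None,cmd=None):
    "shares for a move from the present pose"
    o=get_obs();R=Rot.from_euler('xyz',o['tcp_rot'])
    s=R.inv().apply(np.array(xyz)-o['position'])/.6
    t=0 if yaw is None else -((yaw-o['tcp_rot'][2]+np.pi)%(2*np.pi)-np.pi)/np.pi
    print('t',o['time'],'rows',np.r_[s,t],'mm',s*600)
E
python3 -c "
from h import *
go((.5,.22,.239),np.pi-.1165)"
```

```text
t 0.1 rows [-0.7008 -0.5015 -0.     -0.0514] mm [-420.4598 -300.8985   -0.0033]
```

```bash
python3 -m inch '[[-0.7,-0.5,0,-0.05],[-0.7,-0.5,0,-0.05],[-0.7,-0.5,0,-0.05],[-0.7,-0.5,0,-0.05],[-0.7,-0.5,0,-0.05],[-0.7,-0.5,0,-0.05],[-0.7,-0.5,0,-0.05],[-0.7,-0.5,0,-0.05],[-0.7,-0.5,0,-0.05],[-0.7,-0.5,0,-0.05],[-0.7,-0.5,0,-0.05],[-0.7,-0.5,0,-0.05]]' 1; python3 -c "
from h import *
print(get_obs()['joint_pos'])
go((.45,-.205,.239),np.pi-.1165)"
```

```text
time: 1.1
position: [0.4905, 0.232, 0.2392]
tcp_rot: [3.142, -0.0, 3.021]
contact_force: [0.9, 0.3, -0.2]
grip_width: 0.0
grip_force: 0.0
[-0.8469  0.1115  0.3519  1.7434 -0.0401  1.2938  0.9641]
t 1.1 rows [-0.0206 -0.7312  0.0004 -0.0013] mm [ -12.381  -438.7282    0.2335]
```

```bash
python3 -m inch '[[-0.01,-0.71,0,0],[-0.01,-0.71,0,0],[-0.01,-0.71,0,0],[-0.01,-0.71,0,0],[-0.01,-0.71,0,0],[-0.01,-0.71,0,0],[-0.01,-0.71,0,0],[-0.01,-0.71,0,0],[-0.01,-0.71,0,0],[-0.01,-0.71,0,0],[-0.01,-0.71,0,0],[-0.01,-0.71,0,0]]' 1; python3 -c "
from h import *
o=get_obs();cv2.imwrite('pics/w1.png',snapshot('wrist')[:,:,::-1]);print(o)
go((.455,-.206,.239),np.pi-.1165)"
```

```text
time: 2.1
position: [0.4433, -0.1933, 0.2394]
tcp_rot: [-3.141, 0.0, 3.015]
contact_force: [-0.1, 0.3, -0.3]
grip_width: 0.0
grip_force: 0.0
{'time': 2.1, 'joint_pos': array([-0.473 , -0.0533,  0.7788,  1.8871,  0.0394,  1.2924,  1.738 ]), 'qd': array([-0.0382, -0.0027, -0.0795,  0.0137, -0.0149,  0.004 , -0.0613]), 'joint_efforts': array([  1.4426, -22.8985,   0.0346, -40.3177,   0.1607,  -0.067 ,
         0.9084]), 'position': array([ 0.4433, -0.1933,  0.2394]), 'tcp_rot': array([-3.1411,  0.0001,  3.0145]), 'contact_force': array([-0.077 ,  0.3279, -0.2883]), 'moment': array([ 0.0668, -0.0073, -0.0189]), 'grip_force': 0.0, 'grip_width': 2.8442070838918898e-05}
t 2.15 rows [-0.0215 -0.0229  0.0003 -0.0024] mm [-12.9019 -13.7348   0.1545]
```

View pics/w1.png

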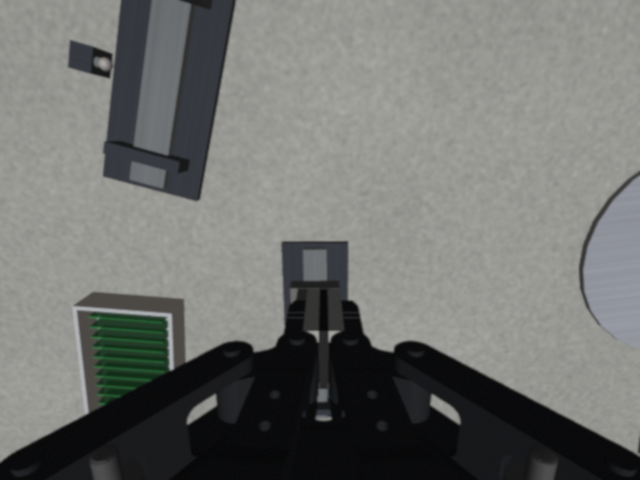

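The wrist view shows the small rail's near end, corners at (282,242) and (348,242), with the fingers just beyond the tab line; the big rail is upper left, dial at right.

```bash
python3 -c "
from h import *
print(ray('wrist',[(282,242),(348,242),(287,312)],.01), ray('wrist',[(315,284)],.06))
g=np.array([.4754,-.2098]);u=np.array([np.cos(.1165),-np.sin(.1165)])
for d in(-.015,.0): print(g+u*d);go((*(g+u*d),.055),np.pi-.1165)
"
```

```text
[[ 0.4751 -0.2371  0.01  ]
 [ 0.4835 -0.1696  0.01  ]
 [ 0.5546 -0.244   0.01  ]] [[ 0.5046 -0.2056  0.06  ]]
[ 0.4605 -0.2081]
t 2.15 rows [-0.0312 -0.0252  0.3069 -0.0024] mm [-18.6926 -15.097  184.1521]
[ 0.4754 -0.2098]
t 2.15 rows [-0.0562 -0.025   0.3069 -0.0024] mm [-33.6922 -14.9829 184.1458]
```

```bash
python3 -m inch '[[-0.01,0,0.15,0],[-0.01,0,0.15,0],[-0.01,0,0.15,0],[-0.01,0,0.15,0],[-0.01,0,0.15,0],[-0.01,0,0.15,0]]' 1; python3 -c "
from h import *
go((.462,-.2055,.055),np.pi-.1165)"
```

```text
time: 2.65
position: [0.4517, -0.1902, 0.1514]
tcp_rot: [3.142, 0.002, 3.022]
contact_force: [0.2, -1.1, 1.2]
grip_width: 0.0002
grip_force: 0.0
t 2.65 rows [-0.0198 -0.0232  0.1606 -0.0011] mm [-11.8595 -13.9298  96.3792]
```

```bash
python3 -m inch '[[-0.02,-0.024,0.05,0],[-0.02,-0.024,0.1,0],[-0.02,-0.024,0.16,0],[-0.02,-0.024,0.16,0],[-0.02,-0.024,0.16,0],[-0.02,-0.024,0.16,0],[-0.02,-0.024,0.16,0]]' 1; python3 -c "
from h import *
cv2.imwrite('pics/w2.png',np.hstack([snapshot('wrist')[140:440,160:480,::-1]]));
b=snapshot('scene')[230:310,280:330,::-1];cv2.imwrite('pics/w2.png',np.hstack([cv2.imread('pics/w2.png'),cv2.resize(b,(188,300),interpolation=2)]))
go((.462,-.2055,.055),np.pi-.1165)"
```

```text
time: 3.23
position: [0.4624, -0.2064, 0.056]
tcp_rot: [3.141, 0.004, 3.021]
contact_force: [0.9, 0.9, 0.0]
grip_width: -0.0003
grip_force: 0.0
t 3.3333 rows [ 0.0003  0.0012  0.0007 -0.0013] mm [0.1574 0.7222 0.435 ]
```

View pics/w2.png

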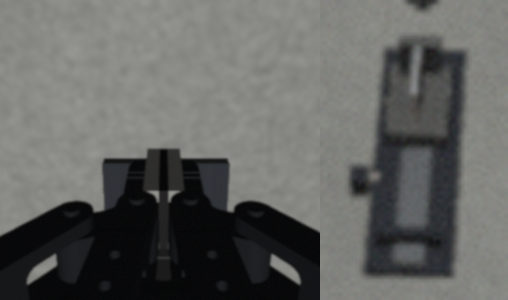

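```bash
python3 -m inch '[[-0.02,0,0,0],[-0.04,0,0,0],[-0.05,0,0,0],[-0.06,0,0,0],[-0.07,0,0,0],[-0.08,0,0,0],[-0.09,0,0,0],[-0.10,0,0,0],[-0.10,0,0,0]]'; python3 -m inch '[[-0.01,0,0,0],[-0.02,0,0,0],[-0.03,0,0,0],[-0.04,0,0,0],[-0.05,0,0,0],[-0.06,0,0,0],[-0.06,0,0,0]]'; python3 -c "
from h import *
b=snapshot('scene')[230:310,270:350,::-1];cv2.imwrite('pics/s2.png',np.hstack([cv2.resize(b,(400,400),interpolation=2),cv2.resize(snapshot('top')[180:280,320:420,::-1],(400,400),interpolation=2)]))
"
```

```text
time: 4.08
position: [0.5213, -0.2134, 0.0534]
tcp_rot: [-3.141, 0.0, 3.021]
contact_force: [0.2, -0.4, 0.1]
grip_width: -0.0003
grip_force: 0.0
time: 4.67
position: [0.5573, -0.2176, 0.0534]
tcp_rot: [-3.141, 0.001, 3.022]
contact_force: [0.1, 0.4, 0.2]
grip_width: -0.0003
grip_force: 0.0
```

View pics/s2.png

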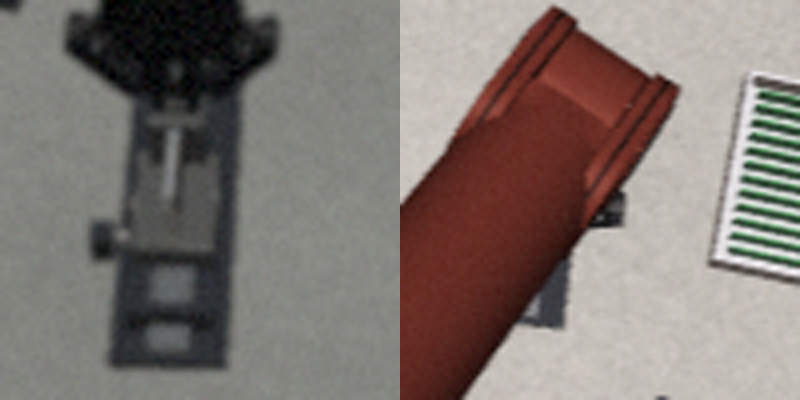

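The carriage moves with the fingers; its far edge is at (175,250) and the stop at (175,318) in the crop, roughly 45 mm still to go.

```bash
python3 -m inch '[[-0.01,0,0,0],[-0.02,0,0,0],[-0.03,0,0,0],[-0.04,0,0,0],[-0.05,0,0,0],[-0.05,0,0,0]]';for i in 1 2 3 ; do python3 -m inch '[[-0.004,0,0,0],[-0.008,0,0,0]]' | grep -E 'pos|force: \['; done
```

```text
time: 5.27
position: [0.5835, -0.2212, 0.0529]
tcp_rot: [3.14, -0.006, 3.02]
contact_force: [-16.3, 4.3, 13.3]
grip_width: 0.0001
grip_force: 8.4
position: [0.5839, -0.2214, 0.0526]
contact_force: [-42.3, 10.6, 33.2]
position: [0.5842, -0.2217, 0.0519]
contact_force: [-60.7, 15.1, 44.0]
position: [0.5846, -0.2219, 0.0519]
contact_force: [-81.7, 22.1, 65.9]
```

```bash
python3 -m inch '[[0.02,0,0,0],[0.04,0,0,0],[0.06,0,0,0],[0.08,0,0,0],[0.1,0,0,0],[0.1,0,0,0]]'|grep -E 'pos|force'; python3 -c "
from h import *
b=snapshot('scene')[230:310,270:350,::-1];cv2.imwrite('pics/s3.png',np.hstack([cv2.resize(b,(400,400),interpolation=2),cv2.resize(snapshot('wrist')[:,:,::-1],(400,300)).repeat(1,0)[[*range(300)]+[0]*100]]))
"
```

```text
position: [0.5393, -0.2159, 0.0534]
contact_force: [-0.2, -0.6, 0.4]
grip_force: 0.0
```

View pics/s3.png

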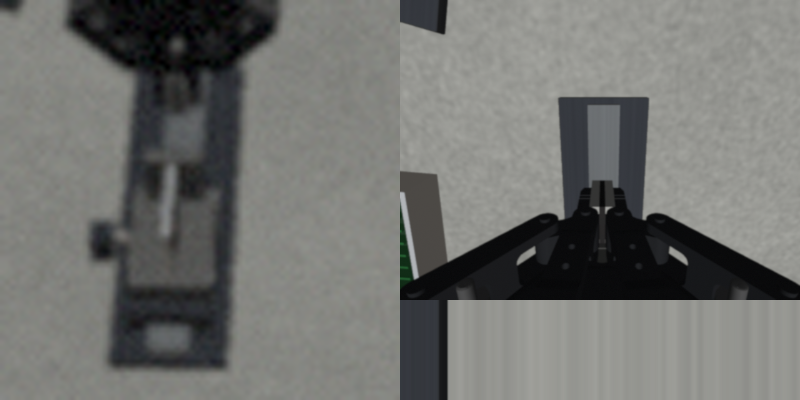

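```bash
python3 -m inch '[[0,0,-0.25,0],[0,0,-0.25,0],[0,0,-0.25,0],[0,0,-0.25,0],[0,0.3,-0.25,0],[0,0.3,-0.25,0],[0,0.3,-0.25,0],[0,0.3,-0.25,0],[0,0.3,-0.25,0],[0,0.3,-0.25,0]]' -1|grep -E 'pos|force'; python3 -c "
from h import *
a=snapshot('top')[:,:,::-1];b=snapshot('scene')[:,:,::-1];cv2.imwrite('pics/top4.png',a)
f=lambda i,x0,y0,w,h,s:cv2.resize(i[y0:y0+h,x0:x0+w],(w*s,h*s),interpolation=2)
cv2.imwrite('pics/s4.png',np.hstack([f(a,330,190,50,80,7),f(b,280,230,50,80,7)]))
"
```

```text
position: [0.5638, -0.0309, 0.2034]
contact_force: [0.0, 0.0, -1.0]
grip_force: 0.0
```

View pics/s4.png

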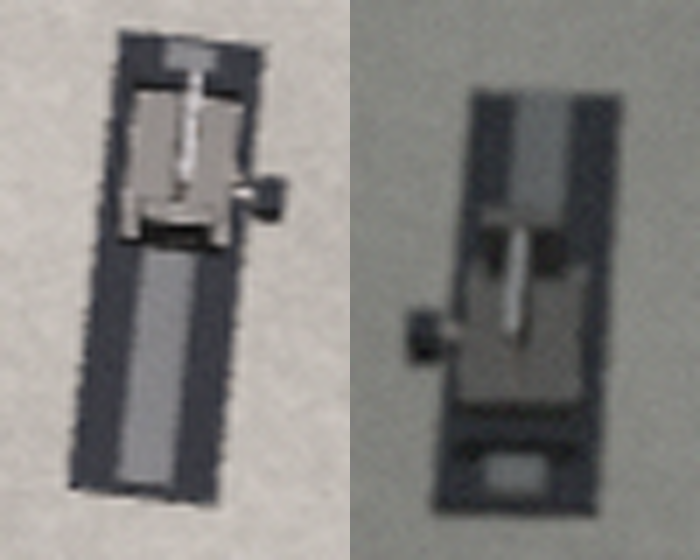

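```bash
python3 -c "
from h import *
P=lambda L,x,y,s:[(x+a/s,y+b/s) for a,b in L]
A=ray('top',P([(133,92),(243,102),(228,243),(118,237)],330,190,7),.035)
print(A);u=np.array([np.cos(.1165),-np.sin(.1165)])
print('len',A[:,:2]@u)
B=ray('top',[(347.3,225.8),(362,227),(360,247.5),(344.5,245.8)],.035);print('old',B[:,:2]@u)
S=ray('scene',P([(460,402),(580,402)],280,230,7),.035);print('scene far',S,S[:,:2]@u)
for z in(.01,.02,.03):
  s=ray('scene',P([(520,440),(520,458)],280,230,7),z)[:,:2]@u; t=ray('top',P([(160,66),(160,78)],330,190,6),z)[:,:2]@u; print('stop',z,s,t)
print(ray('scene',P([(515,418)],280,230,7),.015)[:,:2]@u)
"
```

```text
[[ 0.6608 -0.205   0.035 ]
 [ 0.6559 -0.256   0.035 ]
 [ 0.5892 -0.2479  0.035 ]
 [ 0.5922 -0.1973  0.035 ]]
len [0.6801 0.6812 0.614  0.6111]
old [0.6049 0.6064 0.5391 0.539 ]
scene far [[ 0.6763 -0.1064  0.035 ]
 [ 0.6808 -0.057   0.035 ]] [0.6841 0.6828]
stop 0.01 [0.6863 0.6951] [0.6966 0.6899]
stop 0.02 [0.6925 0.7012] [0.694  0.6873]
stop 0.03 [0.6987 0.7073] [0.6914 0.6847]
[0.6787]
```

```bash
python3 -c "
from h import *
P=lambda L,x,y,s:[(x+a/s,y+b/s) for a,b in L]
u=np.array([np.cos(.1165),-np.sin(.1165)])
x0=230
print('car far',ray('scene',P([(460,402),(580,402)],x0,230,7),.035)[:,:2]@u, 'foot',ray('scene',P([(515,418)],x0,230,7),.015)[:,:2]@u)
print('rail far end',ray('scene',P([(515,513)],x0,230,7),.01)[:,:2]@u,'near',ray('scene',P([(545,93)],x0,230,7),.01)[:,:2]@u)
print('rail top far',ray('top',P([(195,40)],330,190,7),.01)[:,:2]@u,ray('top',P([(145,495)],330,190,7),.01)[:,:2]@u)
for z in(.01,.02,.03):
  print('stop',z,ray('scene',P([(520,440),(520,458)],x0,230,7),z)[:,:2]@u)
"
```

```text
car far [0.688  0.6867] foot [0.6827]
rail far end [0.7253] near [0.5054]
rail top far [0.715] [0.4969]
stop 0.01 [0.6903 0.699 ]
stop 0.02 [0.6964 0.7051]
stop 0.03 [0.7026 0.7111]
```

```bash
python3 -c "
from h import *
def tri(a,b):
  Ps=[camera_params(n)['intrinsics']@np.c_[camera_params(n)['R'],camera_params(n)['t']] for n in('top','scene')]
  X=cv2.triangulatePoints(Ps[0],Ps[1],np.array(a,float).T,np.array(b,float).T);return (X[:3]/X[3]).T
T=lambda L:[(330+x/7,190+y/7) for x,y in L];S=lambda L:[(230+x/7,230+y/7) for x,y in L]
print(tri(T([(268,190),(235,190),(195,40),(145,495),(188,97),(138,94),(243,102),(200,75)]),S([(425,330),(455,332),(515,513),(545,93),(520,402),(460,402),(580,402),(517,335)])))
"
```

```text
[[ 0.6172 -0.2664  0.0216]
 [ 0.6178 -0.2523  0.019 ]
 [ 0.6957 -0.2345 -0.0023]
 [ 0.4771 -0.2081  0.0007]
 [ 0.6604 -0.2288  0.0273]
 [ 0.6613 -0.2258  0.0285]
 [ 0.66   -0.2332  0.0305]
 [ 0.6588 -0.2296  0.0753]]
```

```bash
python3 -m inch '[[-0.3,-0.26,0,0],[-0.3,-0.26,0,0],[-0.3,-0.26,0,0],[-0.3,-0.26,0,0],[-0.3,-0.26,0,0],[-0.3,-0.26,0,0],[-0.3,-0.26,0,0],[-0.3,-0.26,0,0],[-0.3,-0.26,0,0]]' -1|grep -E 'pos|force'; python3 -c "
from h import *
o=get_obs();c=camera_params('wrist');T=np.eye(4);T[:3,:3]=Rot.from_euler('xyz',o['tcp_rot']).as_matrix();T[:3,3]=o['position'];W=np.linalg.inv(T@c['T_tool_cam'])
p=c['intrinsics']@(W@np.array([.665,-.23,.03,1]))[:3];p=(p/p[2]).astype(int);print(p)
a=snapshot('wrist')[:,:,::-1];y=max(0,p[1]-100);x=max(0,p[0]-130);print(x,y)
cv2.imwrite('pics/w5.png',cv2.resize(a[y:y+200,x:x+260],None,fx=3,fy=3,interpolation=2))
"
```

```text
position: [0.7215, -0.2152, 0.2031]
contact_force: [-0.2, 0.7, 0.6]
grip_force: 0.0
[296 154   1]
166 54
```

View pics/w5.png

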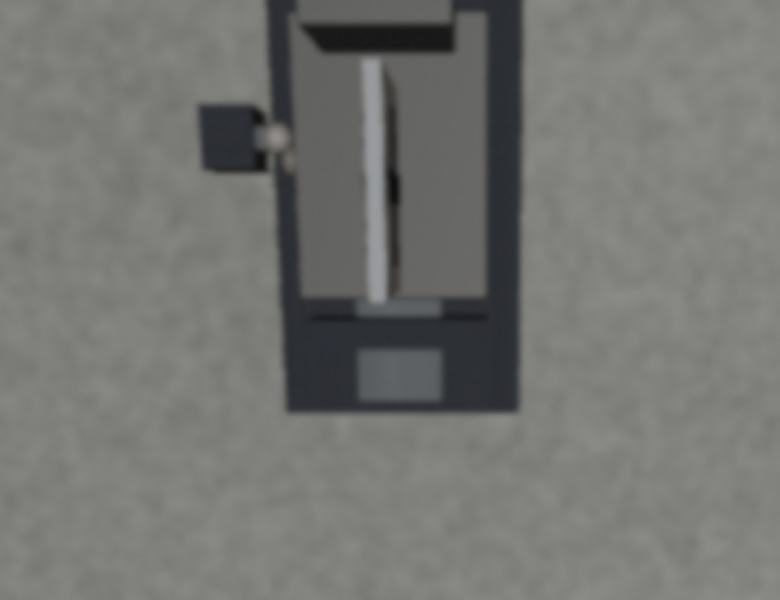

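The wrist view shows the carriage's far edge at (395,297), a small strip before the stop line at (395,318), and the bump (290,160) already past the plunger tip (278,138). With the hard stop felt at 80 N against a 4 N detent, I take it as home. Next is the post.

```bash
python3 -c "
from h import *
print('cross wrist',ray('wrist',[(291,114)],.085))
go((.44,.18,.26),np.pi)"
```

```text
cross wrist [[ 0.6363 -0.2245  0.085 ]]
t 8.1 rows [ 0.5454  0.595  -0.0942 -0.0386] mm [327.2536 357.0297 -56.5349]
```

```bash
python3 -m inch '[[0.54,0.59,-0.095,-0.04],[0.54,0.59,-0.095,-0.04],[0.54,0.59,-0.095,-0.04],[0.54,0.59,-0.095,-0.04],[0.54,0.59,-0.095,-0.04],[0.54,0.59,-0.095,-0.04],[0.54,0.59,-0.095,-0.04],[0.54,0.59,-0.095,-0.04],[0.54,0.59,-0.095,-0.04],[0.54,0.59,-0.095,-0.04],[0.54,0.59,-0.095,-0.04],[0.54,0.59,-0.095,-0.04]]' -1|grep -E 'pos|rot'; python3 -m inch '[[0,0,0,0],[0,0,0,0],[0,0,0,0]]' |grep -E 'pos|rot'; python3 -c "
from h import *
o=get_obs();a=snapshot('wrist')[:,:,::-1];cv2.imwrite('pics/w6.png',a)
import json;json.dump({k:list(o[k]) for k in('position','tcp_rot')},open('w6.json','w'))
c=camera_params('wrist');T=np.eye(4);T[:3,:3]=Rot.from_euler('xyz',o['tcp_rot']).as_matrix();T[:3,3]=o['position'];W=np.linalg.inv(T@c['T_tool_cam'])
for X in((.457,.176,.151),(.5385,.1844,.008),(.645,.185,.012)):
  p=c['intrinsics']@(W@np.array([*X,1]))[:3];print(p/p[2])
"
```

```text
position: [0.4394, 0.1809, 0.2614]
tcp_rot: [3.138, 0.001, -3.131]
position: [0.4427, 0.1766, 0.2607]
tcp_rot: [3.141, 0.001, -3.136]
[321.6605 260.0397   1.    ]
[328.9258 285.5992   1.    ]
[328.5044 368.313    1.    ]
```

View pics/w6.png

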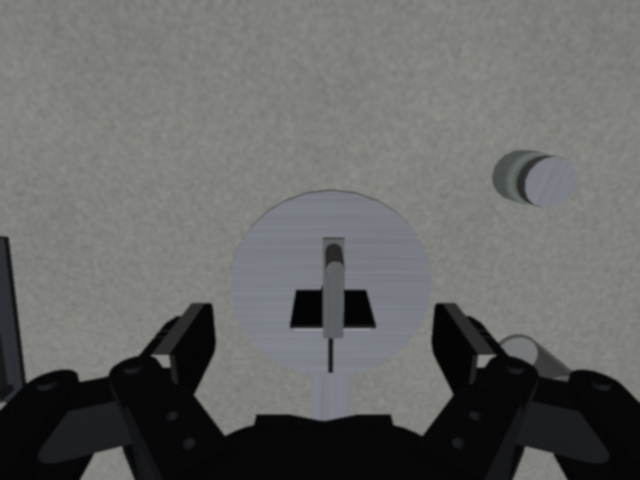

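Post top is at about (335,268), dial centre (331,287), needle tip (331,372), jar (545,180), beaker (520,350).

```bash
python3 -c "
from h import *
import json;o=json.load(open('w6.json'))
print('post',ray('wrist',[(335,268)],.151,o),'crank base',ray('wrist',[(333.5,245)],.106,o))
print('dial',ray('wrist',[(331,287),(231,280),(432,280),(330,191)],.008,o),'needle',ray('wrist',[(331,372)],.012,o))
go((.46,.176,.122),np.pi)
piv=np.array([.539,.183]);cr=np.array([.634,-.226]);d=cr-piv;print(np.arctan2(*d[::-1]))"
```

```text
post [[0.4629 0.1855 0.151 ]] crank base [[0.4598 0.1857 0.106 ]]
dial [[0.5402 0.1868 0.008 ]
 [0.5323 0.0735 0.008 ]
 [0.531  0.3011 0.008 ]
 [0.4306 0.1843 0.008 ]] needle [[0.6502 0.1881 0.012 ]]
t 9.4 rows [-0.0281 -0.0003  0.2308  0.0014] mm [-16.8765  -0.2094 138.4791]
-1.342569418305146
```

```bash
python3 -m inch '[[-0.033,0.015,0,0],[-0.033,0.015,0.03,0],[-0.033,0.015,0.08,0],[-0.033,0.015,0.13,0],[-0.033,0.015,0.18,0],[-0.033,0.015,0.21,0],[-0.033,0.015,0.23,0],[-0.033,0.015,0.23,0],[-0.033,0.015,0.23,0]]' -1|grep -E 'pos|rot|force'; python3 -m inch '[[0,0,0,0],[0,0,0,0],[0,0,0,0],[0,0,0,0],[0,0,0,0],[0,0,0,0],[0,0,0,0],[0,0,0,0],[0,0,0,0],[0,0,0,0]]' 1
```

```text
position: [0.463, 0.1847, 0.1222]
tcp_rot: [-3.14, -0.001, -3.139]
contact_force: [0.4, 0.2, 0.7]
grip_force: 0.0
time: 10.98
position: [0.4628, 0.186, 0.1227]
tcp_rot: [3.141, 0.0, -3.137]
contact_force: [-2.5, -0.7, 5.9]
grip_width: 0.0122
grip_force: 58.4
```

```bash
python3 -m inch '[[0,0.010,0,0.024],[-0.0015,0.020,0,0.048],[-0.0034,0.030,0,0.072],[-0.006,0.039,0,0.095],[-0.009,0.049,0,0.119],[-0.013,0.058,0,0.143],[-0.018,0.067,0,0.167],[-0.023,0.075,0,0.191],[-0.030,0.084,0,0.216],[-0.030,0.084,0,0.216],[-0.030,0.084,0,0.216],[-0.030,0.084,0,0.216]]'; python3 -c "
from h import *
import json
o=get_obs();json.dump({k:list(o[k]) for k in('position','tcp_rot')},open('w7.json','w'))
cv2.imwrite('pics/w7.png',snapshot('wrist')[:,:,::-1]);cv2.imwrite('pics/top7.png',snapshot('top')[:,:,::-1]);cv2.imwrite('pics/sc7.png',snapshot('scene')[:,:,::-1])
# needle: dark pixels on bright dial in scene, rectified to the plane z=.012 about pivot
p=np.array([.542,.187])
for n in('top7','sc7','w7'):
  g=cv2.imread(f'pics/{n}.png',0);cn={'top7':'top','sc7':'scene','w7':'wrist'}[n]
  uv=np.array([(x,y) for y in range(480) for x in range(640)]);X=ray(cn,uv,.012,o)[:,:2]-p
  r=np.hypot(*X.T);th=np.arctan2(X[:,1],X[:,0]);v=g.ravel()
  for a in np.arange(-1.7,-.9,.04):
    m=(r>.06)&(r<.1)&(abs(th-a)<.02);print(n,round(a,2),int(v[m].mean()) if m.any() else None,end='; ')
  print()
"
```

```text
time: 11.98
position: [0.4807, 0.2368, 0.1227]
tcp_rot: [3.141, 0.0, 2.471]
contact_force: [-1.3, 0.5, 5.5]
grip_width: 0.0124
grip_force: 58.9
top7 -1.7 181; top7 -1.66 180; top7 -1.62 181; top7 -1.58 181; top7 -1.54 185; top7 -1.5 183; top7 -1.46 180; top7 -1.42 174; top7 -1.38 83; top7 -1.34 51; top7 -1.3 139; top7 -1.26 183; top7 -1.22 184; top7 -1.18 184; top7 -1.14 185; top7 -1.1 185; top7 -1.06 185; top7 -1.02 186; top7 -0.98 185; top7 -0.94 185; 
sc7 -1.7 130; sc7 -1.66 130; sc7 -1.62 128; sc7 -1.58 129; sc7 -1.54 130; sc7 -1.5 131; sc7 -1.46 131; sc7 -1.42 125; sc7 -1.38 96; sc7 -1.34 62; sc7 -1.3 63; sc7 -1.26 103; sc7 -1.22 124; sc7 -1.18 130; sc7 -1.14 132; sc7 -1.1 131; sc7 -1.06 131; sc7 -1.02 131; sc7 -0.98 131; sc7 -0.94 132; 
w7 -1.7 21; w7 -1.66 19; w7 -1.62 16; w7 -1.58 12; w7 -1.54 9; w7 -1.5 9; w7 -1.46 11; w7 -1.42 9; w7 -1.38 7; w7 -1.34 8; w7 -1.3 13; w7 -1.26 12; w7 -1.22 8; w7 -1.18 7; w7 -1.14 7; w7 -1.1 7; w7 -1.06 8; w7 -1.02 8; w7 -0.98 7; w7 -0.94 6;
```

```bash
python3 -c "
from h import *
for n,cn,thr,cuv in(('top7','top',110,(330+188/7,190+135/7)),('sc7','scene',85,(230+516/7,230+282/7))):
  cr=ray(cn,[cuv],.085)[0,:2]
  g=cv2.imread(f'pics/{n}.png',0);v=g.ravel().astype(float)
  uv=np.array([(x,y) for y in range(480) for x in range(640)]);D=ray(cn,uv,.008)[:,:2]
  m=(v>(150 if cn=='top' else 112))&(np.hypot(*(D-[.543,.187]).T)<.14)
  lab=cv2.connectedComponents(m.reshape(480,640).astype(np.uint8))[1]
  # dial centre by enclosing circle of metric bright points with radius close to .115
  c=D[m];c=c[np.hypot(*(c-[.543,.187]).T)<.122];c=c[c[:,0]<.62]
  from scipy.optimize import least_squares
  th=np.arctan2(*(c-[.543,.187]).T[::-1]);e=[c[(abs(th-a)<.05)] for a in np.arange(-3.1,3.1,.1)]
  e=np.array([q[np.argmax(np.hypot(*(q-[.543,.187]).T))] for q in e if len(q)>20])
  s=least_squares(lambda p:np.hypot(*(e-p).T)-.115,[.543,.187],loss='soft_l1',f_scale=.003);P=s.x
  X=ray(cn,uv,.012)[:,:2];d=X-P;r=np.hypot(*d.T);t=np.arctan2(d[:,1],d[:,0])
  k=(r>.055)&(r<.1)&(abs(t+1.34)<.13)&(v<thr);q=X[k]
  L=cv2.fitLine(q.astype(np.float32),cv2.DIST_HUBER,0,.001,.001).ravel();
  f=lambda p,a:np.cross([np.cos(a),np.sin(a)],cr-p)
  a1=np.arctan2(L[1],L[0]);a1=a1 if a1<0 else a1-np.pi
  mid=q.mean(0);a2=np.arctan2(*(mid-P)[::-1])
  print(cn,'cross',cr,'pivot',P,'n',k.sum(),'slope',a1,f(mid,a1),'through',a2,f(P,a2),'want',np.arctan2(*(cr-P)[::-1]))
" 2>/dev/null
```

```text
top cross [ 0.6284 -0.2265] pivot [0.5333 0.1822] n 18 slope -1.2934757 -0.02483689224059997 through -1.2410557773398612 -0.04238445226106291 want -1.3422345256152648
scene cross [ 0.6401 -0.2237] pivot [0.5333 0.1872] n 12 slope -1.2917715 -0.014946978840850764 through -1.238158469035542 -0.033154884144131994 want -1.316337847768451
```

```bash
python3 -c "
from h import *
for n,cn,thr,P,cr in(('top7','top',110,(.5395,.1845),(.630,-.227)),('sc7','scene',85,(.5496,.188),(.6401,-.2237))):
  P=np.array(P);cr=np.array(cr)
  v=cv2.imread(f'pics/{n}.png',0).ravel().astype(float)
  uv=np.array([(x,y) for y in range(480) for x in range(640)])
  X=ray(cn,uv,.012)[:,:2];d=X-P;r=np.hypot(*d.T);t=np.arctan2(d[:,1],d[:,0])
  k=(r>.045)&(r<.112)&(abs(t+1.35)<.2);w=np.clip(np.median(v[k])-15-v[k],0,None);q=X[k]
  mid=(q*w[:,None]).sum(0)/w.sum();C=((q-mid)*w[:,None]).T@(q-mid);e=np.linalg.eigh(C)[1][:,1];e=e*np.sign(-e[1])
  a1=np.arctan2(e[1],e[0]);a2=np.arctan2(*(mid-P)[::-1]);c=cr-P
  print(cn,'slope',a1,'through',a2,'want',np.arctan2(c[1],c[0]),mid)
"
```

```text
top slope -1.3497816509524503 through -1.3099772133774086 want -1.3543155612359548 [0.5588 0.1123]
scene slope -1.3479310774339028 through -1.4212117418054733 want -1.3544174728956473 [0.5608 0.1134]
```

```bash
python3 -m inch '[[0,0,0,0],[0,0,0,0],[0,0,0,0],[0,0,0,0],[0,0,0,0],[0,0,0,0]]'; python3 -c "
from workcell import *
print(hand_in())"
```

```text
time: 12.63
position: [0.4806, 0.2366, 0.1227]
tcp_rot: [3.141, -0.0, 2.47]
contact_force: [-1.5, 1.2, 5.6]
grip_width: 0.0125
grip_force: 58.9
the job is handed in; nothing more can be done
None
```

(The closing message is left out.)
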